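Press the maker's mark into a pine board

TASK

Take the square-handled marking punch out of its holder and press its flat steel face squarely onto the board, centred in the pencilled ring, with a steady force of about 12 N (never above 22 N) for at least one and a half seconds. Lift it straight off without smearing the mark or touching the board or tray anywhere else with the punch, then put it gently back, upright, into the socket it came from and let go. Leave everything else on the table where it is.

Things in the scene. Friction and masses are not known exactly. Their poses are not given: they have to be found in the camera images.
- punch: The punch to use, 110 mm tall, about 0.14 kg, loose, upright in one socket of the holder. From the bottom: steel shank 18 mm in diameter, 30 mm long, its flat end is the marking face; brass collar 24 mm in diameter, 8 mm high; SQUARE wooden handle 28 x 28 mm, from 38 to 110 mm above the face. Origin: centre of the marking face; z up; x and y square to the handle's flat sides.
- punch_foot (a point): Centre of the punch's marking face (the punch's origin). In the holder the punch's x and y are nearly parallel to the holder's; take the handle across its x sides, as the other punch stands 75 mm away along y.
- holder: Fixed wooden block 75 (x) x 150 (y) x 32 mm high, origin at the centre of its underside on the table. Two round sockets 26 mm in diameter, 22 mm deep, chamfered 3 mm, at y = -37.5 and +37.5 mm on its centre line; their floor is 10 mm above the table. One holds the punch, the other the round-handled punch.
- tray: Fixed plywood tray 130 (x) x 170 (y) x 16 mm high, with a 20 mm high wooden block at the middle of each long side; origin at the centre of its underside on the table. On a springy rubber bed in it lies a pine board 90 (x) x 140 (y) mm with round ends, its level top above the rim. Forces on the board count as forces on the tray.
- mark_line (a point): Fixed point 16 mm above the table, straight below the centre of the 27 mm pencilled ring on the board (tray frame: x = 0, y = +28 mm). The board's top is 8 to 22 mm above it; boards vary, its height is not measured: find it by feel. Pressed, the board sinks straight down about 1 mm per 2.5 N (at most 14 mm) and springs back.
- round_punch: Bystander: a similar steel-and-brass punch with a ROUND turned wooden handle, 100 mm tall, standing in the holder's other socket. Not to be used. Origin at the centre of its lower face.
- pencil: Bystander: a loose pencil lying along its x, about 160 mm long, 8 mm thick; origin under its middle.
- tape: Bystander: roll of tape lying flat, 80 mm in diameter, 22 mm high, origin under its centre.
- glue: Bystander: white glue bottle 48 mm in diameter, 120 mm tall with its nozzle, origin under its centre.
- offcut: Bystander: pine offcut about 50 x 115 x 20 mm, origin on its underside.
There are look-alikes about, which are no part of the job. Leave any red or turquoise look-alike of the punch alone.

How it is judged:
On the way, in this order (a step that is already met when the one before it is completed fails the run):
1. the punch is lifted out of its socket, its face more than 45 mm above the table (height (world z) of punch_foot above 0.045 m), for 0.1 s.
2. the punch presses the board in the ring (face centre within 4 mm of the ring's centre, within 0.08 rad of upright) with 8 to 17 N, unbroken for 1 s (contact force between punch and tray between 8 and 17 N and horizontal distance between punch_foot and mark_line below 0.004 m and angle between punch's own z axis and vertical below 0.08 rad), for 1 s.
3. the punch is lifted clear, its face more than 60 mm above the table and touching nothing of the tray (contact force between punch and tray below 0.05 N and height (world z) of punch_foot above 0.06 m), for 0.1 s.
At the end, for the whole second after the job is handed in: After the press, the square-handled punch stands upright (within 0.08 rad) on the floor of the socket it came from (face within 10 mm of its starting place and less than 14 mm above the table), released and at rest; the bystanders are where they were (distance of punch_foot from where it was at the start of the episode below 0.01 m and height (world z) of punch_foot below 0.014 m and angle between punch's own z axis and vertical below 0.08 rad and linear speed of punch below 0.01 m/s and contact force between the fingers and punch below 0.05 N); the robot touches nothing.
It fails at once if the punch presses the board or tray with more than 22 N (contact force between punch and tray above 22 N).
It fails at once if the punch slides or touches the board or tray off the mark (over 1.5 N with its face centre more than 5 mm from the ring's centre) (contact force between punch and tray above 1.5 N and horizontal distance between punch_foot and mark_line above 0.005 m).
It fails at once if the punch presses askew (over 5 N while leaning more than 0.12 rad) (contact force between punch and tray above 5 N and angle between punch's own z axis and vertical above 0.12 rad).
It fails at once if the punch is forced against the holder's rim (more than 25 N with its face over 13 mm above the table) or dropped (faster than 0.4 m/s, not held) ((contact force between punch and holder above 25 N and height (world z) of punch_foot above 0.013 m) or (linear speed of punch above 0.4 m/s and contact force between the fingers and punch below 0.05 N)).
It fails at once if a bystander is moved by more than 30 mm (distance of any of round_punch, pencil, tape, glue, offcut from where it was at the start of the episode above 0.03 m).
It also fails if it takes over 61 s, if anything falls off the work surface, if the arm or the gripper's body presses on something with over 40 N, if the wrist force passes 120 N, or if a joint passes its speed limit or range.

ROBOT

A 7-joint arm with a two-finger parallel gripper is mounted at the origin on the work surface. World frame = base frame: x ahead of the robot, y to its left, z up, the work surface at z = 0. Lengths are in m, angles in rad, forces in N, time in s.
With the tool pointing down it reaches from about 0.4 to 0.85 m from the base axis. Payload 4.5 kg.
Tool frame: the origin (TCP) lies at the centre of the arm's flange, where the gripper is bolted on; the fingertips stand 166 mm ahead of it and the grasp point (between the pads) lies 147 mm ahead of it; z points along the fingers, y is the direction in which the jaws open and shut (so a half turn about z gives the same grasp; the last joint's range is limited). The gripper opens to 88 mm and grips with 3 to 60 N. Pads are 18 mm wide; open, the fingers measure 123 mm over their backs; the gripper's body (75 mm by 187 mm) begins 45 mm behind the grasp point.
Start: joints at [-1.182, 0.689, -0.195, 1.565, 0.157, 0.902, -0.215], TCP at [0.217, 0.586, 0.405] pointing down, gripper open.
Joint ranges: [-3.01, 3.01], [-0.46, 2.08], [-1.47, 1.51], [0.13, 2.56], [-1, 4.14], [0.04, 2.09], [-2.66, 2.66]. Speed limits (rad/s): [2.57, 2.57, 3.14, 3.14, 3.14, 3.14, 3.14].

INTERFACE

Orientations are given as a unit quaternion [w, x, y, z].
In Python, from cell import state, capture, camera_info, order, finder gives the robot as it stands. The module is installed in compiled form; this text tells all that it offers.
- The arm moves only by the tool arm_command, never from a script. Its argument "motion" is a list of rows, each a list of 5 numbers: the shift along the tool's x, y, z in mm, then the turn about the tool's z in rad, then the opening in per cent of the stroke, from 0 (shut) to 100 (fully open). In form: [[tx, ty, tz, roll, grip], ...]. A call has 1 to 8 rows; each row is the pose to reach, as a shift and turn from the pose measured when the call began, along the tool's axes at that moment; what a row does not reach only later rows make up. A row lasts 1/12 s, in which the tool goes at most 41.7 mm and 7.16 degrees, less where a joint would pass 70% of its speed; a pose out of reach is approached as far as the arm can. A call with a gripper value outside its range is refused whole. The fingers move at their own pace and stop on an object; "squeeze" is the grip in N (left out, the last holds). Time passes only in rows, so rows that repeat a pose let the fingers close. It gives the time, the measured TCP pose, the force and the opening at its end, in the units of the state.
- state(): the state, without advancing time (a new reading comes with each control period).
- capture(name): name is "side" or "top" or "wrist"; returns (picture, depth): 420x560x3 uint8, red, green, blue; 420x560 float32, m along the optical axis (not along the pixel's ray), 0 where there is no reading.
- camera_info(name): a dict with "mtx" (3x3 intrinsics, pixels), "extrinsics" (4x4, takes a point from camera to world coordinates); the wrist camera has in their place "tool_from_camera" (4x4, takes a point from camera to tool coordinates, whose origin is the TCP and whose axes are the flange's). Camera axes: x right, y down, z forward; pixel columns grow to the right and rows downward; lengths in m; the calibration is good to about 2 mm. A picture is of the moment at which its call begins: read the wrist's pose just before it. camera_info takes no time and is no camera call.
- order.job_done(): hands the job in, once; it reports no verdict.
Trained networks look in the newest picture that a camera, given by its name, has taken for a name from the list of things; names that differ only in an ending like _2 or _b are one class to them, and where a whole thing is asked for, a point or a joint stands for the part that bears it (a point fixed in the world has none). Each returns a list of dicts, best first, with "confidence" (0 to 1); they miss things now and then, are a little off and sometimes report something else, mostly with a low value. They report only what shows in the picture. A call takes as long as a camera call. They do not tell look-alikes from the thing itself.
- finder.silhouettes(camera, target): "pixels" (420x560 bool, what is visible of it) and "location" ([column, row] in pixels, amid what is visible of it).
- finder.landmark_of(camera, target): "location" ([column, row] in pixels: a listed point, or the origin of a listed thing).
The state is a dict: "t": time; "joint_pos": joint angles; "qvel": joint speeds; "effort": joint torques, N m; "position": TCP position; "eef_rot": TCP orientation; "force": force on the tool from outside, world axes, zero at the start; "torque": the same for the moment, N m; "width": finger opening in m.
Only numpy, scipy, OpenCV 4.12 (cv2) and the standard library are available. Lean on these libraries where they do the work, as an engineer would, in place of code of your own. Each camera call takes 0.05 s, during which the arm holds its last target.

## Working session

There is one attempt and no reset: what is moved stays moved. The work goes in short steps, Python scripts to look and compute and a tool call to move; the robot and the scene stay as the last step left them, time stands still between calls to the robot, and variables do not carry over. Pictures are saved under pics/ and viewed, and the job is handed in when it is done.

Besides the shell and the picture viewer there is one more tool, called after "Call:" as name(argument=value, ...) on one line, values as JSON. arm_command: Moves the arm, as the interface text tells. Its arguments: {"type":"object","properties":{"motion":{"type":"array"},"squeeze":{"type":"number"}},"required":["motion"]}

```bash
mkdir -p pics
cat > h.py <<'E'
import numpy as np, cv2
from cell import state, capture, camera_info, order, finder
from scipy.spatial.transform import Rotation as R
def T():
    s=state(); q=s["eef_rot"]; M=np.eye(4); M[:3,:3]=R.from_quat([q[1],q[2],q[3],q[0]]).as_matrix(); M[:3,3]=s["position"]; return M
def ext(n):
    c=camera_info(n)
    return np.array(c["extrinsics"]) if n!="wrist" else T()@np.array(c["tool_from_camera"])
def cloud(n,d,E):
    K=np.array(camera_info(n)["mtx"]); v,u=np.mgrid[:d.shape[0],:d.shape[1]]
    P=np.stack([(u-K[0,2])/K[0,0]*d,(v-K[1,2])/K[1,1]*d,d],-1)
    return P@E[:3,:3].T+E[:3,3]
def save(n,img): cv2.imwrite("pics/"+n+".png",img[:,:,::-1])
E
python3 - <<'E'
from h import *
s=state(); print({k:np.round(v,3).tolist() for k,v in s.items()})
for n in ["top","side","wrist"]:
    e=ext(n); p,d=capture(n); save(n+"0",p); np.savez("c_"+n+".npz",p=p,d=d,e=e)
    print(n,np.round(e,3).tolist())
    for t in ["punch","holder","tray","mark_line","punch_foot"]:
        for r in finder.landmark_of(n,t): 
            u,v=map(int,r["location"]); P=cloud(n,d,e)[min(v,419),min(u,559)]
            print(n,t,np.round(r["location"],1),round(r["confidence"],2),P.round(3))
E
```

```text
{'t': 0.0, 'joint_pos': [-1.182, 0.69, -0.195, 1.566, 0.157, 0.902, -0.215], 'qvel': [-0.002, 0.002, -0.0, -0.001, -0.002, -0.0, -0.0], 'effort': [-0.0, -52.755, -1.267, -15.343, -0.053, 0.006, 0.0], 'position': [0.217, 0.586, 0.404], 'eef_rot': [-0.0, 0.176, 0.984, -0.001], 'force': [0.074, -0.544, -0.102], 'torque': [0.019, -0.039, -0.007], 'width': 0.088}
top [[-0.002, -0.997, 0.076, 0.488], [-1.0, 0.003, 0.014, -0.019], [-0.014, -0.076, -0.997, 1.004], [0.0, 0.0, 0.0, 1.0]]
top punch [361.  309.4] 0.8 [ 0.38  -0.155  0.095]
top punch [425.7 250.2] 0.68 [ 0.482 -0.292  0.013]
top punch [379. 255.] 0.63 [ 0.474 -0.184  0.119]
top holder [356.9 244. ] 0.69 [ 0.493 -0.157  0.033]
top tray [196.7 234.2] 0.68 [0.513 0.145 0.035]
top mark_line [181.8 235.3] 0.87 [0.511 0.173 0.037]
top punch_foot [427.  245.1] 0.86 [ 0.491 -0.281  0.065]
top punch_foot [373.7 253.6] 0.66 [ 0.477 -0.185  0.056]
top punch_foot [354.9 305.4] 0.58 [ 0.376 -0.156 -0.001]
side [[0.961, -0.154, 0.231, 0.361], [-0.277, -0.563, 0.778, -0.694], [0.01, -0.812, -0.584, 0.545], [0.0, 0.0, 0.0, 1.0]]
side punch [254.8 284.2] 0.89 [ 0.461 -0.215  0.031]
side punch [198.  286.4] 0.78 [ 0.368 -0.171  0.008]
side punch [280.3 330.8] 0.6 [ 0.482 -0.304  0.012]
side punch [313.5 182. ] 0.41 [0.687 0.103 0.009]
side holder [264.  274.3] 0.81 [ 0.479 -0.215  0.051]
side tray [239.7 188. ] 0.78 [0.496 0.084 0.036]
side mark_line [241.1 170.8] 0.83 [0.518 0.166 0.035]
side punch_foot [195.  287.9] 0.75 [ 0.362 -0.169  0.006]
side punch_foot [258.2 287.5] 0.72 [ 0.466 -0.224  0.032]
side punch_foot [281.2 331.7] 0.6 [ 0.483 -0.305  0.01 ]
wrist [[0.347, 0.889, 0.299, 0.14], [0.938, -0.329, -0.11, 0.615], [0.0, 0.319, -0.948, 0.384], [0.0, 0.0, 0.0, 1.0]]
```

View pics/top0.png

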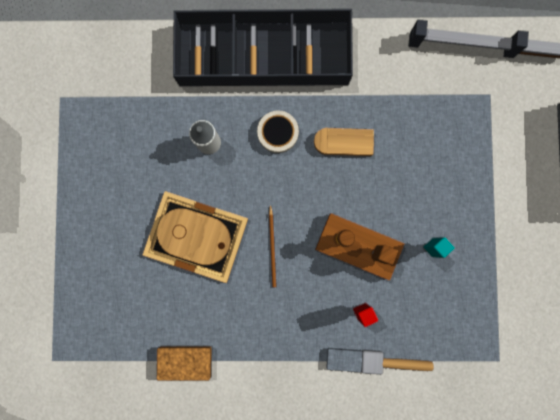

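View pics/side0.png

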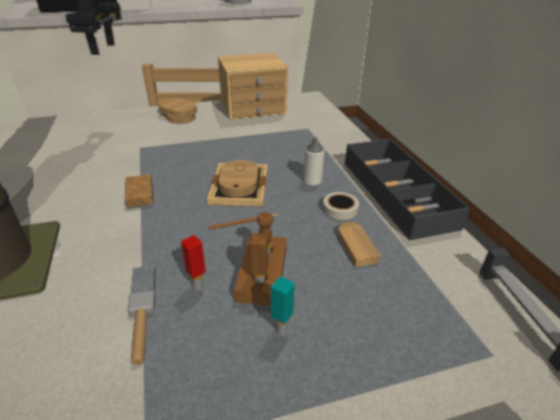

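View pics/wrist0.png

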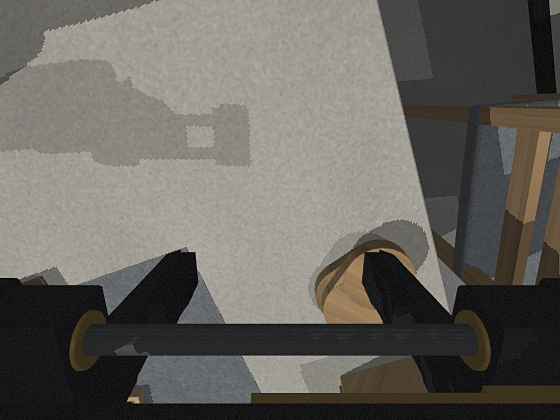

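The top view shows the holder at about (360,246), with the round punch at (346,238) and the square wooden punch at (387,254). The tray is at (196,237) with its ring at (180,232). The red and turquoise look-alikes stand separately. Next I'll measure these from depth.

Run:
```python
from h import *
z=np.load("c_top.npz"); p,d,e=z["p"],z["d"],z["e"]; C=cloud("top",d,e)
hsv=cv2.cvtColor(p,cv2.COLOR_RGB2HSV)
def rect(m,name):
    pts=C[m][:,:2].astype(np.float32); (c,wh,a)=cv2.minAreaRect(pts*1000); print(name,len(pts),np.round(c,1),np.round(wh,1),round(a,1),"meanz",C[m][:,2].mean().round(4),"mean",(C[m][:,:2].mean(0)*1000).round(1))
v,u=np.mgrid[:420,:560]
box=lambda a,b,c,dd:(u>=a)&(u<=b)&(v>=c)&(v<=dd)&(d>0)
b=box(310,410,205,285)
for lo,hi in [(0.024,0.04),(0.1,0.13)]:
    rect(b&(C[...,2]>lo)&(C[...,2]<hi),f"hold {lo}")
rect(box(365,410,235,275)&(C[...,2]>0.112)&(C[...,2]<0.13),"sq top")
rect(box(330,360,220,260)&(C[...,2]>0.1)&(C[...,2]<0.13),"rd top")
b=box(135,255,185,290)
rect(b&(C[...,2]>0.010),"tray all")
rect(b&(C[...,2]>0.022)&(C[...,2]<.05),"tray board")
m=b&(C[...,2]>0.022); print(np.percentile(C[m][:,2],[5,25,50,75,95]).round(4))
print("table z",np.median(C[box(280,310,330,350)][:,2]))
big=cv2.resize(p[180:300,130:260],None,fx=6,fy=6,interpolation=cv2.INTER_CUBIC); big=big[:600,:780];save("traybig",big)
save("holdbig",cv2.resize(p[200:300,305:425],None,fx=6,fy=6,interpolation=cv2.INTER_CUBIC))
```

```text
hold 0.024 2527 [ 490.2 -164.5] [150.5  75.4] 67.3 meanz 0.0313 mean [ 490.5 -160.3]
hold 0.1 530 [ 489.9 -163.4] [103.7  29.9] 66.6 meanz 0.1136 mean [ 488.3 -167.1]
sq top 272 [ 475.7 -198.6] [27.9 27.9] 67.4 meanz 0.1187 mean [ 475.5 -198.2]
rd top 234 [ 504.5 -129.6] [28.3 28.9] 44.7 meanz 0.1083 mean [ 504.3 -128.9]
tray all 5201 [509.7 150.6] [170.7 130.2] 71.7 meanz 0.0271 mean [509.1 148.8]
tray board 3061 [509.7 150.2] [113.8 133.4] 11.0 meanz 0.0355 mean [509.5 149.9]
[0.0327 0.0344 0.0356 0.0368 0.0384]
table z -0.00018032224407449338
```

View pics/traybig.png

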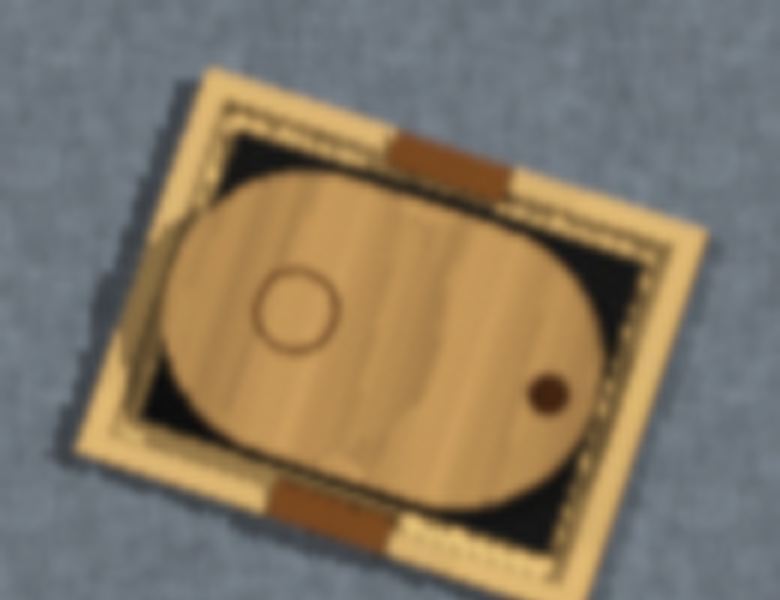

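```bash
cat >> h.py <<'E'
def go(x,y,z,jaw=None,grip=True):
    """x,y,z (mm) of grasp point target; jaw angle deg of tool y in world, modulo 180"""
    M=T(); off=np.array([0,0,147.])
    g=M[:3,:3]@off+M[:3,3]*1000
    roll=0.
    if jaw is not None:
        ya=np.degrees(np.arctan2(M[1,1],M[0,1])); da=(jaw-ya+90)%180-90; roll=-np.radians(da)
    # desired tool pose straight down: TCP = target + 147 up
    dt=M[:3,:3].T@(np.array([x,y,z])+[0,0,147]-M[:3,3]*1000)
    print("t",round(state()["t"],2),"grasp",g.round(1),"zaxis",M[:3,2].round(4),"jaw",np.degrees(np.arctan2(M[1,1],M[0,1])).round(1))
    print("shift",dt.round(1),"roll",round(roll,4)); s=state(); print("F",np.round(s["force"],2),"w",round(s["width"],4),"j",np.round(s["joint_pos"],2))
E
python3 - <<'E'
from h import *
go(450,177,258,-22.6)
E
```

```text
t 0.9 grasp [217.1 586.1 257.8] zaxis [ 0.e+00  1.e-04 -1.e+00] jaw 69.7
shift [-3.605e+02 -3.027e+02 -3.000e-01] roll -1.5311
F [-0.3   0.29  0.7 ] w 0.0881 j [-1.18  0.69 -0.19  1.57  0.16  0.9  -0.22]
```

The ring is clear, centred at about pixel (179,231) in the top image. I'll move over the tray, turning with the base.

Call:
arm_command(motion=[[-40, -33, 0, 0.12, 100], [-70, -60, 0, 0.24, 100], [-100, -85, 0, 0.36, 100], [-130, -110, 0, 0.48, 100], [-160, -135, 0, 0.6, 100], [-190, -160, 0, 0.72, 100], [-220, -185, 0, 0.84, 100], [-250, -210, 0, 0.96, 100]])

```text
t: 1.57
position: [0.3792, 0.3006, 0.4051]
eef_rot: [0.0, 0.613, 0.79, 0.0]
force: [0.8, -0.3, 0.4]
width: 0.0884
```

Run:
```python
from h import *
go(440,150,258,-22.6)
```

```text
t 1.57 grasp [379.3 300.7 258.1] zaxis [ 7.e-04  7.e-04 -1.e+00] jaw 14.3
shift [-161.    21.6    0. ] roll 0.6447
F [ 0.81 -0.34  0.44] w 0.0884 j [-0.8   0.51  0.05  1.99 -0.04  0.65 -0.48]
```

Call:
arm_command(motion=[[-30, 4, 0, 0.1, 100], [-60, 8, 0, 0.2, 100], [-90, 12, 0, 0.32, 100], [-120, 16, 0, 0.43, 100], [-150, 20, 0, 0.54, 100], [-161, 21.5, 0, 0.645, 100], [-161, 21.5, 0, 0.645, 100]])

```text
t: 2.15
position: [0.441, 0.1469, 0.4053]
eef_rot: [0.001, 0.835, 0.551, 0.001]
force: [0.4, -0.3, -1.1]
width: 0.0883
```

Run:
```python
from h import *
go(475.7,-198.9,200,-22.6)
n="wrist";e=ext(n); p,d=capture(n); save("wrist1",p); np.savez("c_wrist1.npz",p=p,d=d,e=e)
```

```text
t 2.15 grasp [441.3 146.8 258.3] zaxis [ 2.1e-03 -9.0e-04 -1.0e+00] jaw -23.1
shift [-304.4  167.6   58.7] roll -0.0093
F [ 0.37 -0.3  -1.12] w 0.0883 j [-0.57  0.49  0.22  2.04 -0.18  0.62 -0.63]
```

View pics/wrist1.png

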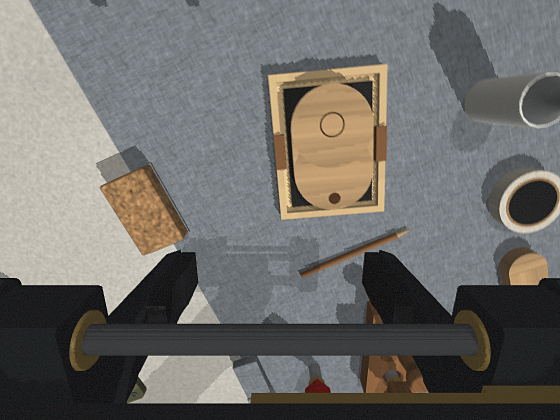

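The wrist view shows the ring at about (332,124). I'll compare that with the top-camera estimate.

Run:
```python
from h import *
def ringpt(f,n,box,thr):
    z=np.load(f); p,d,e=z["p"],z["d"],z["e"]; a,b,c,dd=box
    g=cv2.cvtColor(p,cv2.COLOR_RGB2GRAY).astype(np.float32)[c:dd,a:b]
    bg=cv2.medianBlur(g.astype(np.uint8),21).astype(float); m=((bg-g)>thr).astype(np.uint8)
    cs,_=cv2.findContours(m,cv2.RETR_EXTERNAL,cv2.CHAIN_APPROX_NONE)
    q=max(cs,key=cv2.contourArea); el=cv2.fitEllipse(q); uv=np.array(el[0])+[a,c]
    K=np.array(camera_info(n)["mtx"]); r=e[:3,:3]@np.array([(uv[0]-K[0,2])/K[0,0],(uv[1]-K[1,2])/K[1,1],1])
    C=cloud(n,d,e)[c+5:dd-5,a+5:b-5]; h=np.median(C[...,2])
    for zz in (h,0.036): print(n,uv.round(1),np.round(el[1],1),"h",h.round(4),(e[:3,3]+r*(zz-e[2,3])/r[2]).round(4))
ringpt("c_top.npz","top",(166,194,218,246),6)
ringpt("c_wrist1.npz","wrist",(313,351,105,143),12)
z=np.load("c_wrist1.npz"); C=cloud("wrist",z["d"],z["e"]); 
v,u=np.mgrid[:420,:560]; m=(u>255)&(u<400)&(v>55)&(v<228)&(C[...,2]>0.011)&(C[...,2]<.08)
print(cv2.minAreaRect((C[m][:,:2]*1000).astype(np.float32)), np.median(C[200:205,230:260,2]))
```

```text
top [178.5 230.2] [14.4 18.9] h 0.0361 [0.5201 0.1778 0.0361]
top [178.5 230.2] [14.4 18.9] h 0.0361 [0.5201 0.1778 0.036 ]
wrist [331.8 124.1] [24.7 25.8] h 0.0362 [0.5181 0.1792 0.0362]
wrist [331.8 124.1] [24.7 25.8] h 0.0362 [0.5182 0.1791 0.036 ]
((509.7907409667969, 151.07192993164062), (170.5843048095703, 130.70008850097656), 71.67646789550781) 0.0001389247511926206
```

Call:
arm_command(motion=[[-36, 20, 0, 0, 100], [-73, 40, 0, 0, 100], [-109, 60, 0, 0, 100], [-145, 80, 0, 0, 100], [-181, 100, 0, 0, 100], [-217, 120, 0, 0, 100], [-253, 140, 0, 0, 100], [-275, 152, 0, 0, 100]])

```text
t: 2.87
position: [0.475, -0.166, 0.4053]
eef_rot: [0.001, 0.832, 0.555, 0.001]
force: [0.6, -0.1, -0.1]
width: 0.0882
```

Run:
```python
from h import *
n="wrist";e=ext(n); p,d=capture(n); save("wrist2",p); np.savez("c_wrist2.npz",p=p,d=d,e=e)
C=cloud(n,d,e)
m=(C[...,2]>0.112)&(C[...,2]<.13)&(d>0); print(m.sum())
k,l,st,ct=cv2.connectedComponentsWithStats(m.astype(np.uint8))
for i in range(1,k):
    if st[i,4]>100: print(st[i],ct[i],cv2.minAreaRect((C[l==i][:,:2]*1000).astype(np.float32)),C[l==i].mean(0))
go(475.7,-198.9,200,-22.6)
```

```text
862
[277 213  30  30 862] [291.48491879 227.9350348 ] ((475.9720458984375, -197.2545166015625), (27.390308380126953, 27.390958786010742), 67.4825439453125) [ 0.47616142 -0.1960578   0.11881557]
t 2.92 grasp [ 475.6 -170.7  258.6] zaxis [ 0.004  -0.0047 -1.    ] jaw -22.9
shift [-26.2  11.5  58.7] roll -0.0053
F [ 1.16 -4.3  -0.32] w 0.0883 j [ 0.15  0.54  0.16  1.94 -0.13  0.67 -0.01]
```

View pics/wrist2.png

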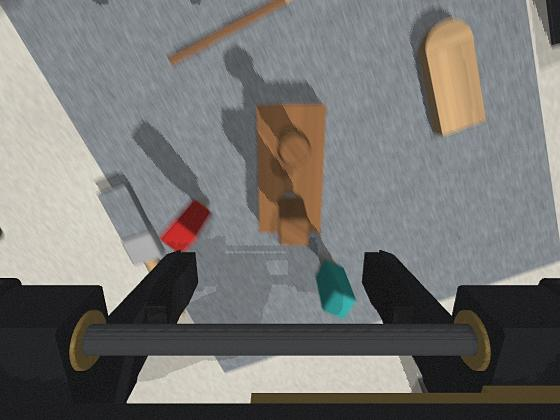

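Run:
```python
from h import *
z=np.load("c_top.npz"); p,d,e=z["p"],z["d"],z["e"]; C=cloud("top",d,e)
a=np.radians(-22.6); X=np.array([np.cos(a),np.sin(a)]);Y=np.array([-X[1],X[0]])
for n,(u0,u1,v0,v1) in dict(turq=(425,456,235,262),red=(350,382,300,330)).items():
    q=C[v0:v1,u0:u1].reshape(-1,3); q=q[q[:,2]>.05]; r=(q[:,:2]-[.4758,-.1985]); print(n,q[:,2].max(),"along jaw",np.percentile(r@X,[2,98]).round(3),"across",np.percentile(r@Y,[2,98]).round(3))
```

```text
turq 0.11447755087287759 along jaw [0.033 0.065] across [-0.101 -0.07 ]
red 1.0041731512442964 along jaw [-0.128 -0.094] across [-0.024  0.008]
```

Call:
arm_command(motion=[[-10, 4, 15, -0.003, 100], [-20, 9, 35, -0.005, 100], [-26.2, 11.5, 58, -0.005, 100], [-26.2, 11.5, 58, -0.005, 100], [-26.2, 11.5, 58, -0.005, 100]])

```text
t: 3.33
position: [0.476, -0.1971, 0.3471]
eef_rot: [0.002, 0.831, 0.556, 0.0]
force: [0.8, -0.3, 0.3]
width: 0.088
```

Run:
```python
from h import *
n="wrist"; 
go(475.8,-198.5,90,-22.6)
e=ext(n); p,d=capture(n); save("wrist3",p); np.savez("c_wrist3.npz",p=p,d=d,e=e)
C=cloud(n,d,e)
m=(C[...,2]>0.112)&(C[...,2]<.13)&(d>0); print(m.sum())
k,l,st,ct=cv2.connectedComponentsWithStats(m.astype(np.uint8))
for i in range(1,k):
    if st[i,4]>100: print(st[i],ct[i],cv2.minAreaRect((C[l==i][:,:2]*1000).astype(np.float32)),C[l==i].mean(0))
```

```text
t 3.33 grasp [ 476.2 -197.5  200.1] zaxis [ 0.0018 -0.0026 -1.    ] jaw -22.4
shift [-1.100e+00  1.000e-01  1.101e+02] roll 0.0034
F [ 0.79 -0.28  0.29] w 0.088 j [ 0.22  0.64  0.13  1.97 -0.14  0.54  0.06]
1438
[ 258  203   39   39 1438] [277.36995828 222.20584145] ((475.4345703125, -197.458251953125), (28.1049861907959, 27.5189151763916), 68.3638687133789) [ 0.47616182 -0.19628525  0.11892195]
```

View pics/wrist3.png

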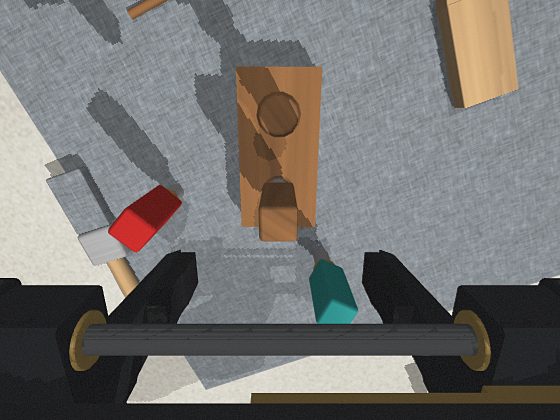

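Both look-alikes are clear of the finger paths. Descending to the grasp height.

Call:
arm_command(motion=[[-0.5, 0, 20, 0.0, 100], [-0.8, 0, 45, 0.0, 100], [-0.8, 0, 70, 0.0, 100], [-0.8, 0, 90, 0.0, 100], [-0.8, 0, 103, 0.0, 100], [-0.8, 0, 109, 0.0, 100], [-0.8, 0, 110, 0.0, 100], [-0.8, 0, 110, 0.0, 100]])

```text
t: 4.05
position: [0.4772, -0.1977, 0.2389]
eef_rot: [0.003, 0.831, 0.557, 0.001]
force: [-0.0, -0.0, 0.2]
width: 0.0881
```

Run:
```python
from h import *
go(475.6,-198.2,90,-22.3)
```

```text
t 4.05 grasp [ 477.9 -198.2   91.9] zaxis [ 0.0054 -0.0034 -1.    ] jaw -22.3
shift [-1.1 -1.3  1.9] roll -0.0003
F [-0.04 -0.01  0.21] w 0.0881 j [ 0.26  0.83  0.07  2.03 -0.17  0.29  0.08]
```

Call:
arm_command(motion=[[-1.1, -1, 1.9, 0, 100], [-1.1, -1, 1.9, 0, 100], [-1.1, -1, 1.9, 0, 100]])

```text
t: 4.3
position: [0.4761, -0.1983, 0.2378]
eef_rot: [0.003, 0.831, 0.557, 0.002]
force: [0.5, 0.0, -0.1]
width: 0.0883
```

Run:
```python
from h import *
go(475.6,-198.2,90,-22.3)
```

```text
t 4.3 grasp [ 477.1 -198.9   90.8] zaxis [ 0.0068 -0.0038 -1.    ] jaw -22.3
shift [-0.  -0.5  0.8] roll -0.0001
F [ 0.51  0.03 -0.15] w 0.0883 j [ 0.27  0.83  0.07  2.03 -0.17  0.28  0.08]
```

Call:
arm_command(motion=[[0, -1.6, 0.8, 0, 100], [0, -1.6, 0.8, 0, 60], [0, -1.6, 0.8, 0, 40], [0, -1.6, 0.8, 0, 25], [0, -1.6, 0.8, 0, 25], [0, -1.6, 0.8, 0, 15], [0, -1.6, 0.8, 0, 15], [0, -1.6, 0.8, 0, 15]], squeeze=15)

```text
t: 4.97
position: [0.4746, -0.1978, 0.237]
eef_rot: [0.003, 0.831, 0.557, 0.002]
force: [-0.4, 0.0, 0.1]
width: 0.0438
```

Run:
```python
from h import *
go(475.6,-198.2,90,-22.3)
```

```text
t 4.97 grasp [ 475.6 -198.4   90. ] zaxis [ 0.0067 -0.0039 -1.    ] jaw -22.3
shift [-0.   1.1 -0. ] roll -0.0002
F [-0.36  0.    0.07] w 0.0438 j [ 0.27  0.83  0.06  2.03 -0.17  0.27  0.08]
```

Now close fully.

Call:
arm_command(motion=[[0, 0, 0, 0, 10], [0, 0, 0, 0, 10], [0, 0, 0, 0, 10], [0, 0, 0, 0, 10], [0, 0, 0, 0, 0], [0, 0, 0, 0, 0]], squeeze=15)

```text
t: 5.47
position: [0.4745, -0.1978, 0.2369]
eef_rot: [0.003, 0.831, 0.557, 0.002]
force: [0.5, -0.2, -0.2]
width: 0.028
```

Call:
arm_command(motion=[[0, 0, 0, 0, 0], [0, 0, 0, 0, 0], [0, 0, 0, 0, 0]], squeeze=50)

```text
t: 5.72
position: [0.4745, -0.1978, 0.2369]
eef_rot: [0.003, 0.831, 0.557, 0.002]
force: [0.0, 0.1, -0.2]
width: 0.0278
```

Run:
```python
from h import *
go(475.6,-198.2,170,-22.3)
```

```text
t 5.72 grasp [ 475.5 -198.3   89.9] zaxis [ 0.0066 -0.0038 -1.    ] jaw -22.3
shift [ -0.1   1.7 -80.1] roll -0.0003
F [ 0.01  0.12 -0.17] w 0.0278 j [ 0.27  0.83  0.06  2.03 -0.17  0.27  0.08]
```

Call:
arm_command(motion=[[0, 0, -5, 0, 0], [0, 0.1, -14, 0, 0], [0, 0.2, -26, 0, 0], [0, 0.3, -40, 0, 0], [0, 0.5, -55, 0, 0], [0, 0.6, -70, 0, 0], [0, 0.6, -82, 0, 0], [0, 0.6, -90, 0, 0]])

```text
t: 6.38
position: [0.4746, -0.1977, 0.3288]
eef_rot: [0.004, 0.831, 0.557, 0.002]
force: [-0.1, -1.2, -2.1]
width: 0.0275
```

Run:
```python
from h import *
go(518.5,178,170,-22.3)
p,d=capture("side"); save("side1",p); np.savez("c_side1.npz",p=p,d=d,e=ext("side"))
save("side1z",cv2.resize(p[150:320,170:340],None,fx=3.5,fy=3.5,interpolation=cv2.INTER_CUBIC))
```

```text
t 6.38 grasp [ 475.8 -198.4  181.8] zaxis [ 0.0085 -0.0044 -1.    ] jaw -22.3
shift [ 364.3 -102.1   10.5] roll -0.0003
F [-0.06 -1.15 -2.14] w 0.0275 j [ 0.23  0.67  0.12  1.99 -0.15  0.49  0.07]
```

View pics/side1z.png

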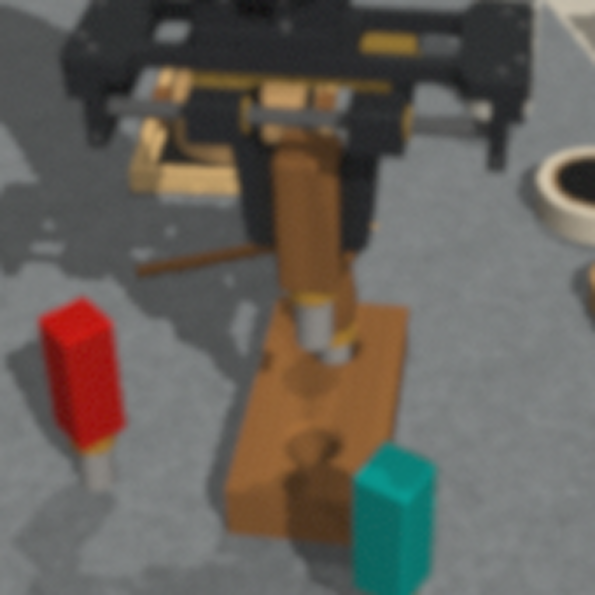

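The punch is out of the socket and held straight: its shank shows at about (315,325) in the zoomed view, above the empty socket. Next I'll rise above the round punch, then go across to the tray.

Call:
arm_command(motion=[[0, 0, -25, 0, 0], [12, -3, -50, 0, 0], [40, -11, -60, 0, 0], [75, -21, -60, 0, 0], [112, -31, -60, 0, 0], [149, -42, -60, 0, 0], [186, -52, -60, 0, 0], [223, -62, -60, 0, 0]])

```text
t: 7.1
position: [0.5012, 0.0341, 0.3886]
eef_rot: [0.005, 0.831, 0.557, 0.002]
force: [0.4, -0.6, -1.7]
width: 0.0281
```

Run:
```python
from h import *
go(518.5,178,170,-22.3)
```

```text
t 7.1 grasp [502.5  33.4 241.6] zaxis [ 0.0093 -0.005  -0.9999] jaw -22.3
shift [139.8 -39.4  71. ] roll -0.0005
F [ 0.39 -0.63 -1.74] w 0.0281 j [-0.29  0.56  0.2   1.96 -0.17  0.62 -0.37]
```

Call:
arm_command(motion=[[35, -10, 0, 0, 0], [70, -20, 10, 0, 0], [105, -31, 30, 0, 0], [130, -38, 50, 0, 0], [139, -41, 61, 0, 0], [139.5, -41.5, 61, 0, 0], [139.5, -41.5, 61, 0, 0], [139.5, -41.5, 61, 0, 0]])

```text
t: 7.77
position: [0.5166, 0.1762, 0.3277]
eef_rot: [0.006, 0.832, 0.555, 0.002]
force: [0.4, -0.3, -1.7]
width: 0.0276
```

Run:
```python
from h import *
go(518.5,178,170,-22.3)
for n in ("side","top","wrist"):
    e=ext(n);p,d=capture(n); save(n+"2",p); np.savez(f"c_{n}2b.npz",p=p,d=d,e=e)
    for t in ["punch_foot","mark_line"]:
        for r in finder.landmark_of(n,t): print(n,t,np.round(r["location"],1),round(r["confidence"],2))
    if n=="side": save("side2z",cv2.resize(p[60:220,160:320],None,fx=3.7,fy=3.7,interpolation=cv2.INTER_CUBIC))
```

```text
t 7.77 grasp [518.1 175.2 180.7] zaxis [ 0.0099 -0.0067 -0.9999] jaw -22.5
shift [ 2.4  0.9 10.7] roll -0.0037
F [ 0.38 -0.26 -1.65] w 0.0276 j [-0.54  0.71  0.2   1.9  -0.23  0.56 -0.58]
side punch_foot [239.6 148.7] 0.86
side punch_foot [282.8 329.8] 0.84
side punch_foot [194.6 287.6] 0.77
side punch_foot [356.5 249. ] 0.3
side mark_line [238.4 170.9] 0.76
top punch_foot [358.1 307.7] 0.98
top punch_foot [425.7 247.3] 0.86
top punch_foot [171.4 228.8] 0.61
top mark_line [180.6 231.8] 0.87
wrist punch_foot [280.8 223.3] 0.58
wrist mark_line [278.2 189.4] 0.77
```

View pics/side2z.png

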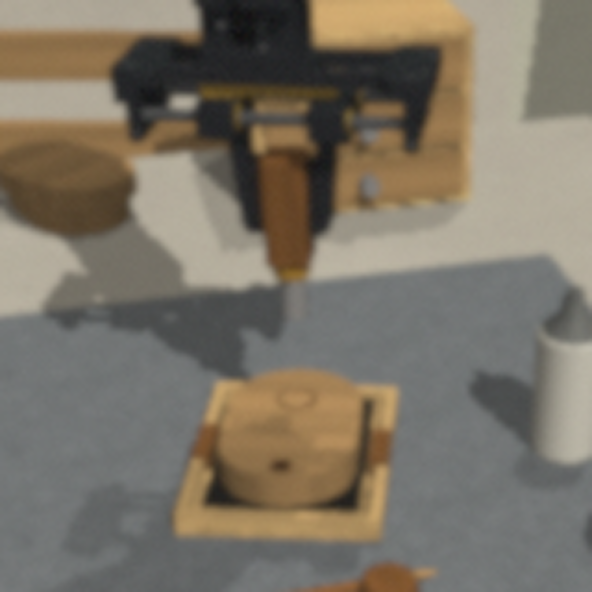

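View pics/wrist2.png

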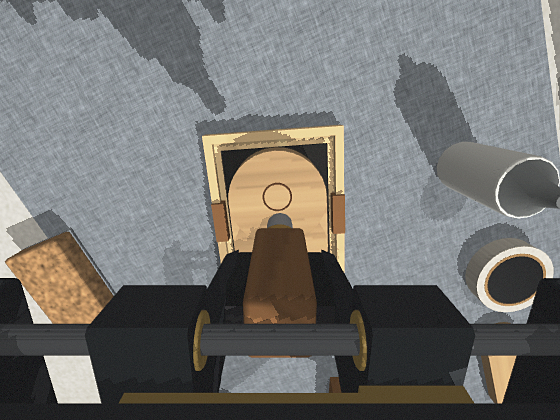

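Ring and shank are both visible in the wrist view, at about (277,196) and (280,222). I'll zoom in to locate them precisely.

Run:
```python
from h import *
z=np.load("c_wrist2b.npz"); p=z["p"]
save("wz",cv2.resize(p[175:245,240:320],None,fx=8,fy=8,interpolation=cv2.INTER_NEAREST))
z=np.load("c_side2b.npz"); p=z["p"]
save("sz",cv2.resize(p[125:155,220:260],None,fx=16,fy=16,interpolation=cv2.INTER_NEAREST))
```

```text
(no output)
```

View pics/wz.png

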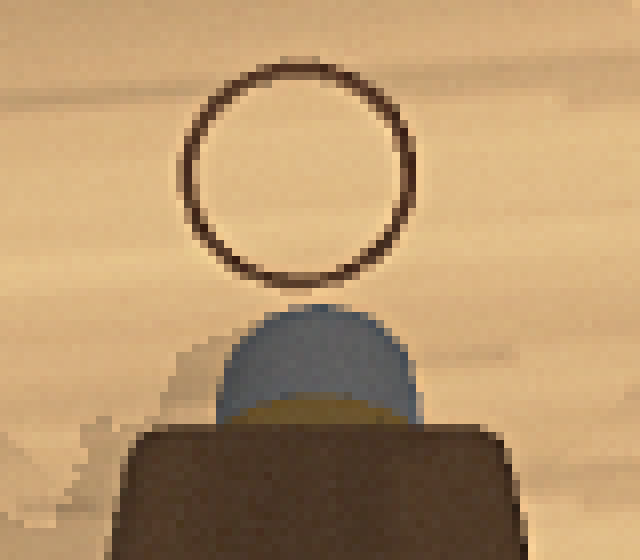

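View pics/sz.png

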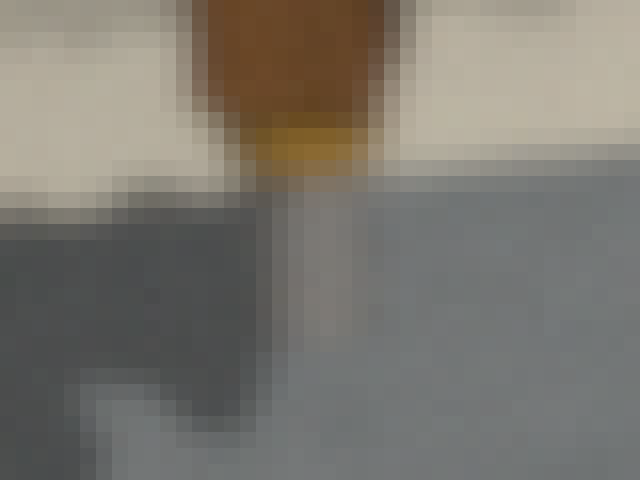

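Run:
```python
from h import *
z=np.load("c_wrist2b.npz"); e=z["e"]; K=np.array(camera_info("wrist")["mtx"])
def ray(u,v,zz,e=e,K=K):
    r=e[:3,:3]@np.array([(u-K[0,2])/K[0,0],(v-K[1,2])/K[1,1],1]); return e[:3,3]+r*(zz-e[2,3])/r[2]
C=cloud("wrist",z["d"],e); print("board z",np.median(C[182:208,266:288,2]), "shank", C[214:222,276:283].reshape(-1,3).mean(0))
ring=ray(276.9,196.4,.0362); 
M=T(); up=-M[:3,0] # check direction
a=ray(279.4,212.5,.1008);b=ray(279.4,200,.1008); dirn=(b-a)/np.linalg.norm(b-a)
foot=a-dirn*.009
print("ring",ring,"edge",a,"foot",foot,"dir",dirn,"width",np.linalg.norm(ray(266.5,221,.1008)-ray(292.4,221,.1008)))
print("T", M.round(4))
s=np.load("c_side2b.npz"); es=s["e"]; Ks=np.array(camera_info("side")["mtx"])
def sp(P):
    q=np.linalg.inv(es)@np.append(P,1); return Ks@(q[:3]/q[2])
print("side proj foot",sp(foot),"ring",sp(ring))
f=np.linalg.inv(M)@np.append(foot,1); print("foot in tool",f)
g=ray(279.4,212.5,.1008)
np.save("foot_tool.npy",f[:3])
```

```text
board z 0.03631187732435248 shank [0.5226571  0.18481695 0.11037106]
ring [0.51863159 0.17829471 0.0362    ] edge [0.52304062 0.18477808 0.1008    ] foot [0.51960899 0.17645798 0.1008    ] dir [0.38129227 0.92445454 0.        ] width 0.01839906246267361
T [[ 3.803e-01  9.248e-01  9.600e-03  5.164e-01]
 [ 9.249e-01 -3.803e-01 -4.800e-03  1.783e-01]
 [-8.000e-04  1.070e-02 -9.999e-01  3.272e-01]
 [ 0.000e+00  0.000e+00  0.000e+00  1.000e+00]]
side proj foot [239.57569205 144.03278271   1.        ] ring [240.21984323 167.00597308   1.        ]
foot in tool [-3.33551822e-04  1.24992685e-03  2.26470326e-01  1.00000000e+00]
```

```bash
cat >> h.py <<'E'
def footgo(x,y,z):
    """shift (tool mm) so that foot goes to x,y,z mm, orientation kept"""
    M=T(); f=np.load("foot_tool.npy"); F=(M@np.append(f,1))[:3]*1000
    s=state(); print("t",round(s["t"],2),"foot",F.round(2),"zaxis",M[:3,2].round(4),"shift",(M[:3,:3].T@(np.array([x,y,z])-F)).round(2),"F",np.round(s["force"],2),"tq",np.round(s["torque"],2),"w",round(s["width"],4))
E
python3 - <<'E'
from h import *
e=np.load("c_wrist2b.npz")["e"]; M=e@np.linalg.inv(np.array(camera_info("wrist")["tool_from_camera"]))
print(M.round(4))
f=np.linalg.inv(M)@np.array([.51960899,.17645798,.1008,1]); print(f); np.save("foot_tool.npy",f[:3])
footgo(518.5,178.2,50)
E
```

```text
[[ 3.814e-01  9.243e-01  1.020e-02  5.166e-01]
 [ 9.244e-01 -3.814e-01 -4.900e-03  1.777e-01]
 [-6.000e-04  1.130e-02 -9.999e-01  3.277e-01]
 [ 0.000e+00  0.000e+00  0.000e+00  1.000e+00]]
[1.64461177e-04 7.03631721e-04 2.26886354e-01 1.00000000e+00]
t 8.22 foot [519.3  177.12 100.38] zaxis [ 0.0096 -0.0048 -0.9999] shift [ 0.73 -1.69 50.36] F [ 0.04  0.24 -2.19] tq [-0.01  0.08  0.04] w 0.0278
```

Call:
arm_command(motion=[[0.3, -0.5, 10, 0, 0], [0.6, -1, 24, 0, 0], [0.7, -1.5, 38, 0, 0], [0.7, -1.7, 48, 0, 0], [0.7, -1.7, 53, 0, 0], [0.7, -1.7, 54.3, 0, 0], [0.7, -1.7, 54.3, 0, 0], [0.7, -1.7, 54.3, 0, 0]])

```text
t: 8.88
position: [0.5159, 0.1794, 0.2733]
eef_rot: [0.005, 0.831, 0.557, 0.003]
force: [-0.4, 0.3, -0.8]
width: 0.0275
```

Run:
```python
from h import *
footgo(518.5,178.2,46)
e=ext("wrist");p,d=capture("wrist"); np.savez("c_w4.npz",p=p,d=d,e=e); save("w4",p)
save("wz4",cv2.resize(p[170:250,240:320],None,fx=7,fy=7,interpolation=cv2.INTER_NEAREST))
p,d=capture("side"); save("sz4",cv2.resize(p[90:210,170:310],None,fx=5,fy=5,interpolation=cv2.INTER_CUBIC))
footgo(518.5,178.2,46)
```

```text
t 8.88 foot [518.96 178.2   46.41] zaxis [ 0.0104 -0.0046 -0.9999] shift [-0.18 -0.43  0.4 ] F [-0.42  0.29 -0.85] tq [-0.01  0.1  -0.04] w 0.0275
t 8.98 foot [519.05 178.31  46.66] zaxis [ 0.0108 -0.0044 -0.9999] shift [-0.31 -0.47  0.65] F [ 1.1   0.72 -1.68] tq [-0.06  0.12  0.02] w 0.0278
```

View pics/wz4.png

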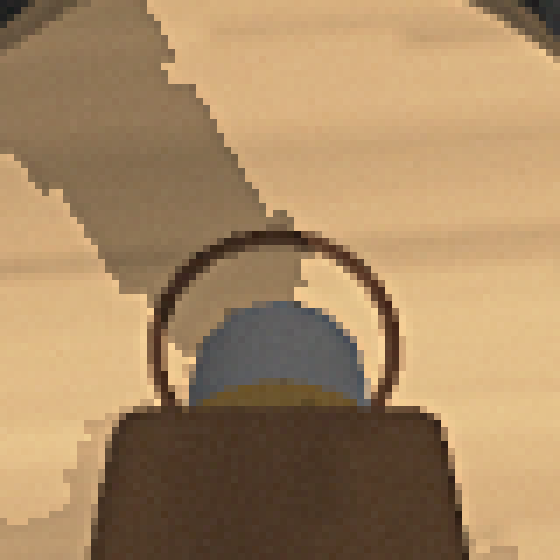

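View pics/sz4.png

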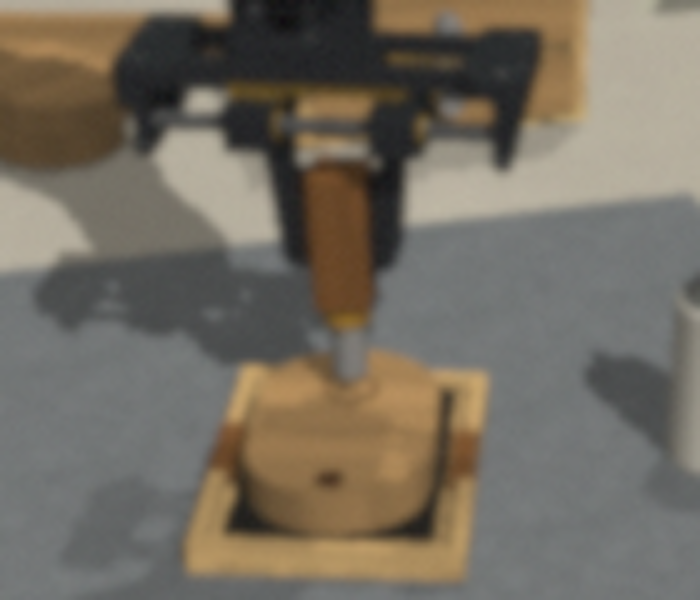

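Run:
```python
from h import *
z=np.load("c_w4.npz"); e=z["e"]; K=np.array(camera_info("wrist")["mtx"])
def ray(u,v,zz):
    r=e[:3,:3]@np.array([(u-K[0,2])/K[0,0],(v-K[1,2])/K[1,1],1]); return e[:3,3]+r*(zz-e[2,3])/r[2]
d=np.array([.381,.9245,0])
for bz in (.0355,.0365):
    rt=ray(278.9,203.5,bz); print("ring c",rt-d*.0135,"top diam",np.linalg.norm(ray(262.1,220,bz)-ray(296.7,220,bz)))
ft=ray(279.2,212.5,.0465); print("foot",ft-d*.009, "w",np.linalg.norm(ray(266.8,220,.0465)-ray(291.8,220,.0465)))
C=cloud("wrist",z["d"],e); print("board",np.median(C[190:200,280:300,2]))
```

```text
ring c [0.51818062 0.17700851 0.0355    ] top diam 0.025850805854553217
ring c [0.51829686 0.17731405 0.0365    ] top diam 0.02573175259792923
foot [0.51883239 0.17829055 0.0465    ] w 0.017731958998965035
board 0.03586843664963418
```

The foot is about 0.6 mm from the ring's centre. Feeling for the board now.

Call:
arm_command(motion=[[-0.5, -0.4, 3, 0, 0], [-0.5, -0.4, 6, 0, 0], [-0.5, -0.4, 8, 0, 0], [-0.5, -0.4, 9, 0, 0], [-0.5, -0.4, 9.5, 0, 0], [-0.5, -0.4, 9.5, 0, 0]])

```text
t: 9.48
position: [0.5154, 0.179, 0.2638]
eef_rot: [0.005, 0.831, 0.557, 0.003]
force: [-0.7, -0.1, -2.4]
width: 0.0278
```

Run:
```python
from h import *
footgo(518.5,177.9,36)
```

```text
t 9.48 foot [518.5  177.89  36.96] zaxis [ 0.0105 -0.0046 -0.9999] shift [ 0.01 -0.02  0.96] F [-0.68 -0.07 -2.41] tq [-0.04  0.09  0.03] w 0.0278
```

Call:
arm_command(motion=[[0, 0, 0.7, 0, 0], [0, 0, 1.4, 0, 0], [0, 0, 2.1, 0, 0], [0, 0, 2.8, 0, 0], [0, 0, 2.8, 0, 0], [0, 0, 2.8, 0, 0]])

```text
t: 9.98
position: [0.5155, 0.1791, 0.2613]
eef_rot: [0.005, 0.831, 0.557, 0.003]
force: [-0.9, 0.5, 3.6]
width: 0.0276
```

Run:
```python
from h import *
footgo(518.5,177.9,36)
```

```text
t 9.98 foot [518.69 177.97  34.48] zaxis [ 0.0109 -0.0043 -0.9999] shift [-0.14 -0.13 -1.52] F [-0.89  0.49  3.64] tq [-0.07  0.34  0.01] w 0.0276
```

Call:
arm_command(motion=[[0, 0, 0.8, 0, 0], [0, 0, 1.6, 0, 0], [0, 0, 2.4, 0, 0], [0, 0, 3.2, 0, 0], [0, 0, 3.2, 0, 0], [0, 0, 3.2, 0, 0]])

```text
t: 10.48
position: [0.5155, 0.179, 0.2588]
eef_rot: [0.005, 0.831, 0.557, 0.003]
force: [-2.9, -0.9, 9.6]
width: 0.0278
```

Run:
```python
from h import *
footgo(518.5,177.9,36)
```

```text
t 10.48 foot [518.76 178.02  31.9 ] zaxis [ 0.0111 -0.004  -0.9999] shift [-0.21 -0.14 -4.1 ] F [-2.89 -0.9   9.65] tq [-0.12  0.69 -0.01] w 0.0278
```

Contact is about 11.3 N with the punch's weight added back. Holding here.

Call:
arm_command(motion=[[0, 0, 0.8, 0, 0], [0, 0, 0.8, 0, 0], [0, 0, 0.8, 0, 0], [0, 0, 0.8, 0, 0], [0, 0, 0.8, 0, 0], [0, 0, 0.8, 0, 0], [0, 0, 0.8, 0, 0], [0, 0, 0.8, 0, 0]])

```text
t: 11.15
position: [0.5155, 0.179, 0.2587]
eef_rot: [0.005, 0.831, 0.556, 0.004]
force: [-2.9, -0.4, 9.6]
width: 0.0273
```

Run:
```python
from h import *
footgo(518.5,177.9,36)
```

```text
t 11.15 foot [518.77 178.02  31.86] zaxis [ 0.0113 -0.0037 -0.9999] shift [-0.2  -0.15 -4.14] F [-2.92 -0.39  9.6 ] tq [-0.14  0.67  0.03] w 0.0273
```

Call:
arm_command(motion=[[0, 0, 0.8, 0, 0], [0, 0, 0.8, 0, 0], [0, 0, 0.8, 0, 0], [0, 0, 0.8, 0, 0], [0, 0, 0.8, 0, 0], [0, 0, 0.8, 0, 0], [0, 0, 0.8, 0, 0], [0, 0, 0.8, 0, 0]])

```text
t: 11.82
position: [0.5155, 0.1789, 0.2586]
eef_rot: [0.005, 0.831, 0.556, 0.004]
force: [-1.8, 0.0, 9.7]
width: 0.0274
```

Call:
arm_command(motion=[[0, 0, 0.8, 0, 0], [0, 0, 0.8, 0, 0], [0, 0, 0.8, 0, 0], [0, 0, 0.8, 0, 0], [0, 0, 0.8, 0, 0], [0, 0, 0.8, 0, 0], [0, 0, 0.8, 0, 0], [0, 0, 0.8, 0, 0]])

```text
t: 12.48
position: [0.5154, 0.1788, 0.2586]
eef_rot: [0.005, 0.831, 0.556, 0.004]
force: [-2.1, 0.1, 10.3]
width: 0.0276
```

Run:
```python
from h import *
footgo(518.5,177.9,36)
```

```text
t 12.48 foot [518.8  177.99  31.74] zaxis [ 0.0117 -0.0031 -0.9999] shift [-0.19 -0.19 -4.27] F [-2.11  0.07 10.35] tq [-0.14  0.71  0.03] w 0.0276
```

Call:
arm_command(motion=[[0, 0, -3, 0, 0], [0, 0.1, -6, 0, 0], [0, 0.1, -10, 0, 0], [0, 0.2, -18, 0, 0], [0, 0.4, -35, 0, 0], [0, 0.6, -60, 0, 0], [0, 0.9, -90, 0, 0], [0, 1.2, -115, 0, 0]])

```text
t: 13.15
position: [0.5151, 0.1786, 0.3753]
eef_rot: [0.005, 0.831, 0.556, 0.004]
force: [-0.4, 0.2, -1.3]
width: 0.0278
```

Run:
```python
from h import *
footgo(475.7,-198.5,160)
e=ext("wrist");p,d=capture("wrist"); np.savez("c_w5.npz",p=p,d=d,e=e); save("w5",p)
p,d=capture("side"); save("s5",p); save("sz5",cv2.resize(p[60:220,160:320],None,fx=3.7,fy=3.7,interpolation=cv2.INTER_CUBIC))
footgo(475.7,-198.5,160)
```

```text
t 13.15 foot [518.49 177.76 148.42] zaxis [ 0.0119 -0.0032 -0.9999] shift [-364.16  103.93  -10.89] F [-0.39  0.2  -1.33] tq [-0.06  0.1  -0.02] w 0.0278
t 13.25 foot [521.62 178.67 150.69] zaxis [ 1.940e-02 -3.000e-04 -9.998e-01] shift [-366.13  101.49  -10.09] F [-0.65  0.56 -1.92] tq [-0.02  0.06 -0.04] w 0.0275
```

View pics/w5.png

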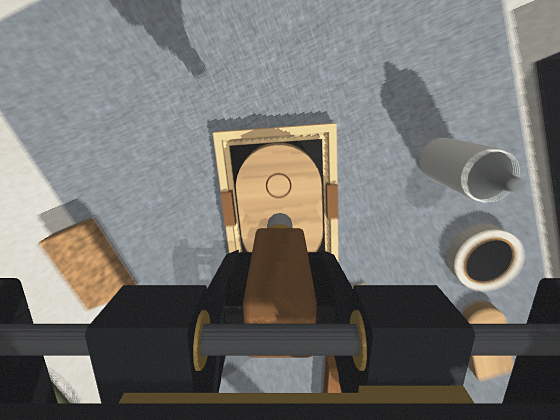

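View pics/sz5.png

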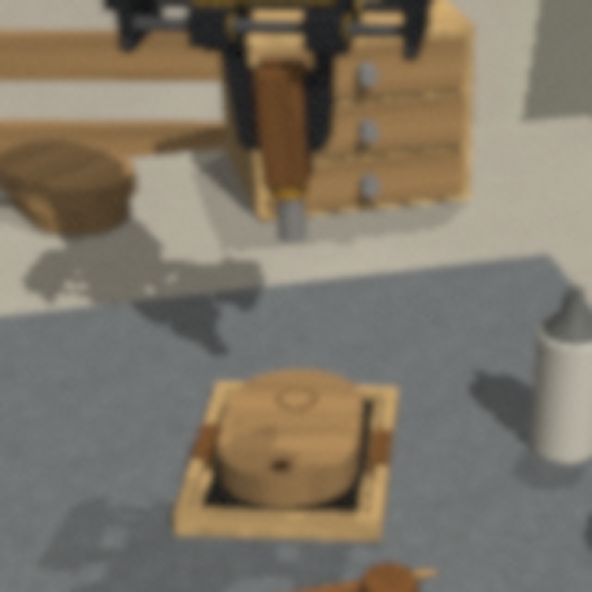

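The punch is clear of the board and still held straight. I'll let the arm settle before the next call.

Run:
```python
from h import *
for i in range(6):
    capture("side"); M=T(); print(M[:3,2].round(4), M[:3,3].round(4))
footgo(475.7,-198.5,160)
```

```text
[ 0.0157 -0.0015 -0.9999] [0.5157 0.1788 0.3754]
[ 0.0123 -0.0027 -0.9999] [0.515  0.1788 0.3739]
[ 0.0102 -0.0034 -0.9999] [0.5146 0.1787 0.373 ]
[ 0.0092 -0.0039 -1.    ] [0.5145 0.1787 0.3725]
[ 0.0088 -0.0041 -1.    ] [0.5146 0.1787 0.3722]
[ 0.0089 -0.0041 -1.    ] [0.5146 0.1787 0.3722]
t 13.55 foot [517.36 177.6  145.36] zaxis [ 0.0089 -0.0041 -1.    ] shift [-363.64  104.82  -13.45] F [-0.21 -0.06 -2.36] tq [-0.05  0.12  0.05] w 0.0282
```

Call:
arm_command(motion=[[-15, 4.3, -5, 0, 0], [-50, 14.4, -8, 0, 0], [-87, 25, -10, 0, 0], [-124, 35.7, -10, 0, 0], [-161, 46.4, -10, 0, 0], [-198, 57, -10, 0, 0], [-230, 66.3, -10, 0, 0], [-250, 72, -10, 0, 0]])

```text
t: 14.22
position: [0.4841, -0.0853, 0.383]
eef_rot: [0.005, 0.833, 0.554, 0.001]
force: [-0.0, -0.1, -2.0]
width: 0.0276
```

Run:
```python
from h import *
for i in range(6): capture("side")
go(475,-198,170,-22.3)
footgo(476.2,-198.8,150)
```

```text
t 14.52 grasp [487.  -79.6 235.8] zaxis [ 0.0081 -0.0033 -1.    ] jaw -22.3
shift [-114.1   34.5   66.1] roll 0.0
F [-0.05  1.24 -2.41] w 0.0277 j [-0.04  0.56  0.17  2.   -0.16  0.59 -0.16]
t 14.52 foot [488.38 -79.98 155.95] zaxis [ 0.0081 -0.0033 -1.    ] shift [-114.55   33.76    6.25] F [-0.05  1.24 -2.41] tq [-0.04  0.07 -0.03] w 0.0277
```

Call:
arm_command(motion=[[-20, 5.9, 0, 0, 0], [-50, 14.7, 0, 0, 0], [-80, 23.6, 0, 0, 0], [-102, 30, 0, 0, 0], [-114.5, 33.8, 5, 0, 0], [-114.5, 33.8, 25, 0, 0], [-114.5, 33.8, 50, 0, 0], [-114.5, 33.9, 65, 0, 0]])

```text
t: 15.18
position: [0.4743, -0.1968, 0.3164]
eef_rot: [0.003, 0.83, 0.558, 0.002]
force: [-0.5, 0.2, -1.6]
width: 0.0276
```

Run:
```python
from h import *
for i in range(5): capture("side")
footgo(476.2,-198.8,50)
e=ext("wrist");p,d=capture("wrist"); np.savez("c_w6.npz",p=p,d=d,e=e); save("w6",p)
p,d=capture("side"); save("sz6",cv2.resize(p[170:320,190:340],None,fx=4,fy=4,interpolation=cv2.INTER_CUBIC))
footgo(476.2,-198.8,50)
```

```text
t 15.43 foot [ 477.74 -198.5    91.97] zaxis [ 0.0094 -0.0036 -0.9999] shift [-0.87 -1.74 41.95] F [ 0.22  0.08 -0.39] tq [-0.07  0.09  0.02] w 0.0276
t 15.53 foot [ 477.88 -198.94   92.33] zaxis [ 0.0103 -0.0041 -0.9999] shift [-0.51 -2.08 42.31] F [-0.51 -0.06 -1.51] tq [-0.09  0.11 -0.02] w 0.0274
```

View pics/w6.png

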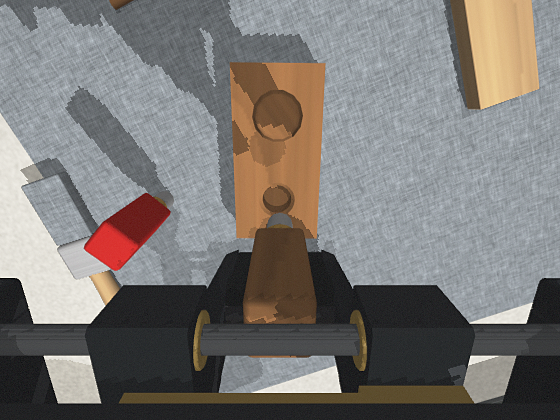

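View pics/sz6.png

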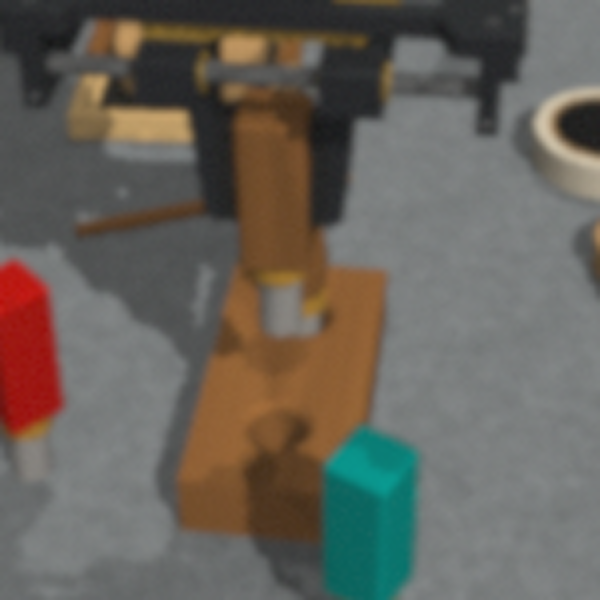

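The socket shows in the wrist view at about (277,198). I'll measure it and the foot.

Run:
```python
from h import *
p=np.load("c_w6.npz")["p"]
save("w6z",cv2.resize(p[175:245,240:320],None,fx=8,fy=8,interpolation=cv2.INTER_NEAREST))
```

```text
(no output)
```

View pics/w6z.png

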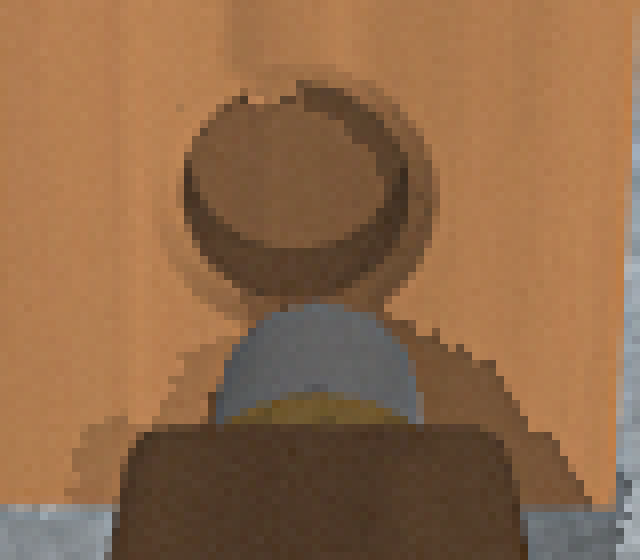

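Run:
```python
from h import *
e=np.load("c_w6.npz")["e"]; K=np.array(camera_info("wrist")["mtx"])
def ray(u,v,zz):
    r=e[:3,:3]@np.array([(u-K[0,2])/K[0,0],(v-K[1,2])/K[1,1],1]); return e[:3,3]+r*(zz-e[2,3])/r[2]
print("sock",ray(276.6,198.3,.029),"diam",np.linalg.norm(ray(262.5,198.3,.029)-ray(290.5,198.3,.029)))
print("foot",ray(279.3,212.5,.092)-np.array([.381,.9245,0])*.009)
footgo(475.8,-198.6,45)
```

```text
sock [ 0.47595401 -0.19768954  0.029     ] diam 0.025326322414716915
foot [ 0.47765287 -0.19845296  0.092     ]
t 15.53 foot [ 477.88 -198.94   92.33] zaxis [ 0.0103 -0.0041 -0.9999] shift [-0.48 -2.58 47.3 ] F [-0.51 -0.06 -1.51] tq [-0.09  0.11 -0.02] w 0.0274
```

Call:
arm_command(motion=[[-0.2, -1.2, 5, 0, 0], [-0.4, -2.2, 16, 0, 0], [-0.4, -2.5, 30, 0, 0], [-0.4, -2.5, 42, 0, 0], [-0.4, -2.5, 50, 0, 0], [-0.4, -2.5, 53, 0, 0], [-0.4, -2.5, 53, 0, 0], [-0.4, -2.5, 53, 0, 0]])

```text
t: 16.2
position: [0.4731, -0.1976, 0.2665]
eef_rot: [0.005, 0.83, 0.557, 0.003]
force: [-0.1, 0.3, -2.1]
width: 0.0277
```

Run:
```python
from h import *
for i in range(3): p,d=capture("side")
save("sz7",cv2.resize(p[170:320,190:340],None,fx=4,fy=4,interpolation=cv2.INTER_CUBIC))
footgo(475.8,-198.5,11)
e=ext("wrist");p,d=capture("wrist"); save("w7z",cv2.resize(p[175:245,240:320],None,fx=8,fy=8,interpolation=cv2.INTER_NEAREST))
```

```text
t 16.35 foot [ 476.47 -198.76   39.94] zaxis [ 0.0115 -0.0045 -0.9999] shift [-1.000e-02 -1.070e+00  2.893e+01] F [-0.47  0.93 -1.77] tq [-0.08  0.13 -0.06] w 0.0275
```

View pics/w7z.png

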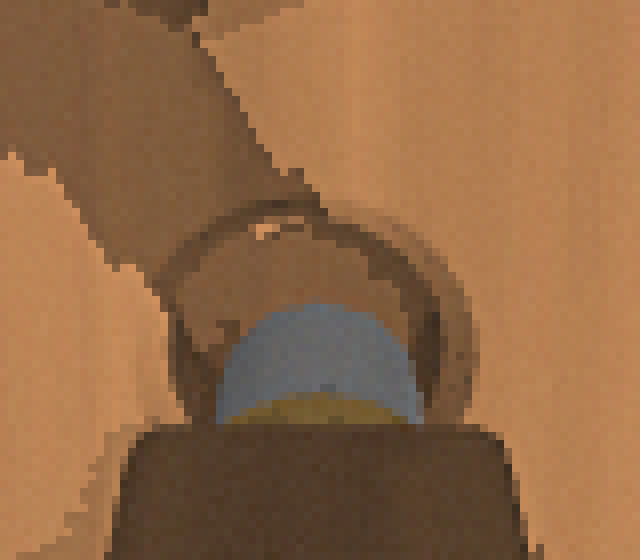

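View pics/sz7.png

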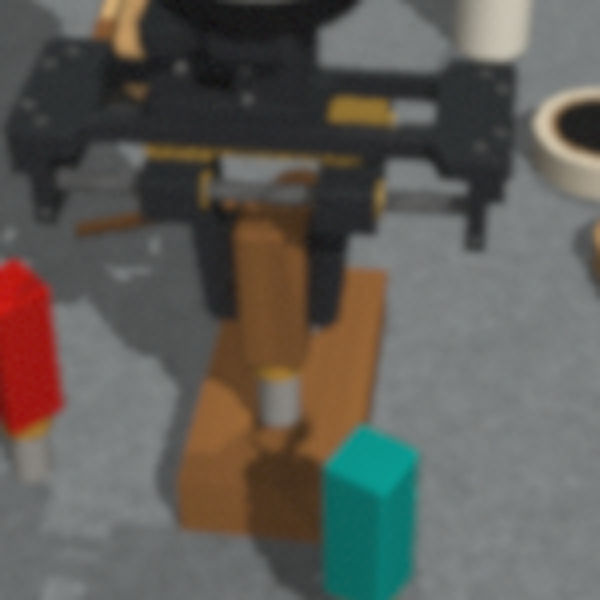

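Call:
arm_command(motion=[[0, -0.8, 3, 0, 0], [0, -1.1, 8, 0, 0], [0, -1.1, 14, 0, 0], [0, -1.1, 20, 0, 0], [0, -1.1, 24.5, 0, 0], [0, -1.1, 27, 0, 0], [0, -1.1, 28, 0, 0], [0, -1.1, 28, 0, 0]])

```text
t: 17.07
position: [0.4723, -0.1973, 0.2383]
eef_rot: [0.005, 0.83, 0.557, 0.003]
force: [0.4, -0.4, -1.6]
width: 0.028
```

Run:
```python
from h import *
for i in range(3): p,d=capture("side")
footgo(475.8,-198.5,10)
print(state()["position"])
```

```text
t 17.22 foot [ 475.86 -198.57   12.04] zaxis [ 0.0117 -0.0047 -0.9999] shift [ 0.04 -0.11  2.04] F [-0.14  0.39 -0.86] tq [-0.06  0.08  0.04] w 0.0278
[ 0.47249013 -0.19740018  0.23889872]
```

Call:
arm_command(motion=[[0, -0.1, 0.5, 0, 0], [0, -0.1, 1, 0, 0], [0, -0.1, 1.5, 0, 0], [0, -0.1, 2, 0, 0], [0, -0.1, 2.2, 0, 0], [0, -0.1, 2.2, 0, 0]])

```text
t: 17.72
position: [0.4724, -0.1974, 0.2369]
eef_rot: [0.005, 0.83, 0.557, 0.004]
force: [0.2, 0.5, 2.5]
width: 0.0277
```

Run:
```python
from h import *
for i in range(2): p,d=capture("side")
footgo(475.8,-198.5,10)
```

```text
t 17.82 foot [ 475.86 -198.52   10.05] zaxis [ 0.0119 -0.0047 -0.9999] shift [ 0.   -0.06  0.05] F [-0.78  0.09  2.79] tq [ 0.03  0.22 -0.07] w 0.0277
```

The punch is resting on the floor with about 4 N. Releasing slowly.

Call:
arm_command(motion=[[0, 0, 0, 0, 32], [0, 0, 0, 0, 34], [0, 0, 0, 0, 38], [0, 0, 0, 0, 45], [0, 0, 0, 0, 55], [0, 0, 0, 0, 70], [0, 0, 0, 0, 85], [0, 0, 0, 0, 85]], squeeze=10)

```text
t: 18.48
position: [0.4725, -0.1974, 0.2369]
eef_rot: [0.005, 0.83, 0.557, 0.004]
force: [-0.5, 0.2, -0.1]
width: 0.0641
```

Run:
```python
from h import *
for i in range(2): p,d=capture("side")
save("sz8",cv2.resize(p[170:320,190:340],None,fx=4,fy=4,interpolation=cv2.INTER_CUBIC))
go(476,-198.5,200)
```

```text
t 18.58 grasp [ 474.2 -198.1   89.9] zaxis [ 0.0119 -0.0047 -0.9999] jaw -22.3
shift [   0.3    5.1 -110.1] roll 0.0
F [-0.46  0.41 -0.88] w 0.0718 j [ 0.27  0.83  0.06  2.04 -0.18  0.26  0.09]
```

View pics/sz8.png

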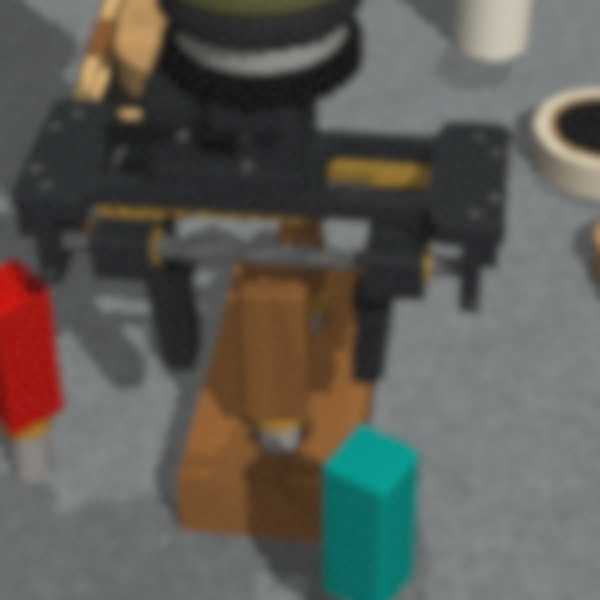

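The punch stands upright in its socket and the jaws are open on both sides. Retreating straight up.

Call:
arm_command(motion=[[0, 0.2, -5, 0, 85], [0, 0.5, -18, 0, 85], [0, 0.9, -38, 0, 85], [0, 1.3, -62, 0, 85], [0, 1.8, -88, 0, 85], [0, 2.2, -115, 0, 85], [0, 2.6, -140, 0, 85], [0, 2.8, -155, 0, 85]])

```text
t: 19.25
position: [0.4733, -0.1979, 0.3948]
eef_rot: [0.007, 0.83, 0.557, 0.005]
force: [0.3, -0.1, -0.6]
width: 0.0751
```

Run:
```python
from h import *
for i in range(5): p,d=capture("side")
save("s9",p); C=cloud("side",d,ext("side"))
go(476,-198.5,200)
e=ext("wrist");p,d=capture("wrist"); save("w9",p); C=cloud("wrist",d,e)
m=(C[...,2]>0.100)&(C[...,2]<.135)&(d>0)
k,l,st,ct=cv2.connectedComponentsWithStats(m.astype(np.uint8))
for i in range(1,k):
    if st[i,4]>150: print(ct[i],cv2.minAreaRect((C[l==i][:,:2]*1000).astype(np.float32)),C[l==i].max(0))
p,d=capture("top"); save("t9",p); a=np.load("c_top.npz")["p"]; print(state()["force"])
```

```text
t 19.5 grasp [ 474.3 -198.1  244.2] zaxis [ 0.0105 -0.0041 -0.9999] jaw -22.2
shift [ 0.2  2.9 44.2] roll 0.0
F [ 0.47 -0.22 -0.49] w 0.0751 j [ 0.21  0.56  0.15  1.93 -0.13  0.64  0.06]
[278.5799458  110.89069557] ((504.28564453125, -128.69406127929688), (30.210683822631836, 29.85400390625), 44.519554138183594) [ 0.51960312 -0.11371178  0.11181749]
[278.69824561 200.62280702] ((476.19451904296875, -197.63217163085938), (27.45473289489746, 27.86467742919922), 67.92052459716797) [ 0.49299788 -0.18084308  0.12144385]
[154.28137255 208.38823529] ((369.5684814453125, -163.7584991455078), (28.08302116394043, 27.98586654663086), 25.018699645996094) [ 0.38648431 -0.14658346  0.11145708]
[327.97721823 282.99160671] ((487.8183288574219, -296.81353759765625), (28.512588500976562, 27.811599731445312), 41.2943000793457) [ 0.50625825 -0.27887173  0.11132796]
[-0.54617104  0.40882292 -0.46503138]
```

View pics/s9.png

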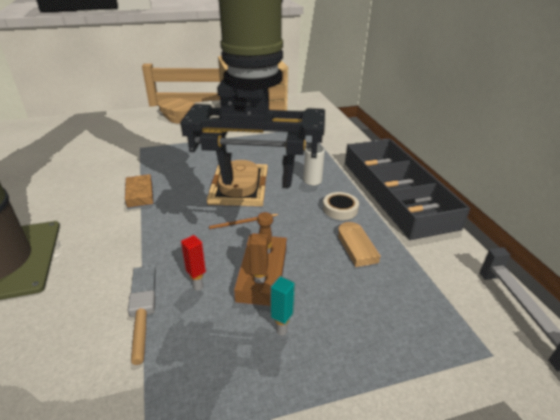

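View pics/w9.png

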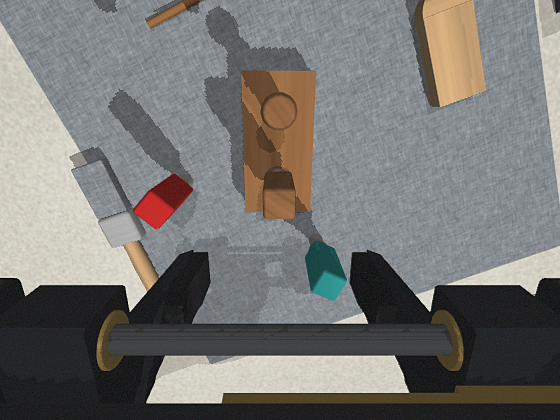

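View pics/t9.png

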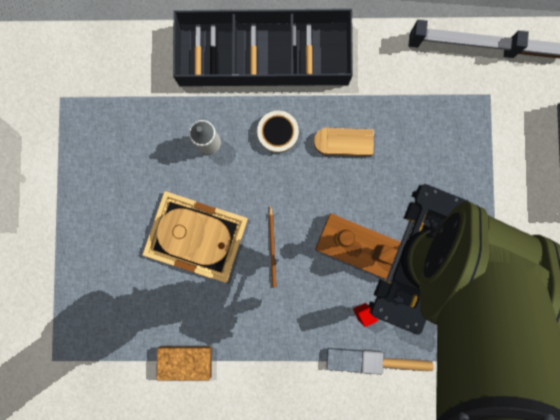

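The punch is back in its socket: its top centre is at (476.2, -197.6) mm, against (475.4 to 476.0, -197.3 to -198.6) before. The bystanders look unmoved and the arm is clear of everything.

```bash
python3 -c "
from cell import order; print(order.job_done())"
```

```text
the job is handed in; nothing more can be done
None
```

I pressed the punch in the ring, put it back upright in its own socket, let go, and handed the job in at about 19.5 s.

- **Press:** The force was steady at about 11–12 N for roughly 2 s. That is the wrist reading of 9.6–10.4 N plus about 1.6 N for the punch's weight. The highest reading I saw was about 12 N, but I only read the force between calls, not continuously. My estimate of the face centre stayed within about 0.5 mm of the ring's centre. The tool leaned about 0.012 rad. By touch, the board's top was about 36.5 mm above the table; the camera depth gave 36.2 mm.
- **Lift and return:** The punch came straight up off the board. I set it on the socket floor with about 4 N before opening the fingers.
- **Last checks:** The top of the handle is at (476.2, -197.6) mm. Earlier readings ranged over x 475.4–476.0 and y -197.3 to -198.6. The punch's top is at its normal height, and it looks upright in the pictures. The fingers are open and about 105 mm above it at the tips. By eye, the bystanders and look-alikes have not moved; I did not measure this.
- **Small disagreements:** The cameras differed by 1–2 mm on the ring and socket positions, which is within their calibration. The tool's small lean built up over the moves but stayed far below the 0.08 rad limit.

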